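# Fetch the specimen tray from behind the reagent bottle

## Task

Stand the brown bottle aside on the blue tile, then slide the steel specimen tray straight out from under the clear shelf, without lifting it, until its front edge lies along the red line. Then put the bottle back upright inside its yellow ring; set it down rather than dropping it, and leave the beaker, the brass weight and the jar where they are.

Things in the scene. Friction and masses are not known exactly. Their poses are not given: they have to be found in the camera images.
- station: Fixed white base board 370 x 240 x 10 mm with a clear shelf on four posts over its far part. Origin on the bench under the ring's centre; x away from the robot, y left, z up. Board: x -165..205, y -120..120, top z 10. Shelf: x 62..182, full width, underside z 160, top 166. Posts 10 mm thick at x 69, 175, y -113, 113; no walls. Low white pots on the shelf's rear, for looks.
- ring (a point): Centre of the yellow ring painted on the board (inner diameter 76 mm), the bottle's home; on the board's top. Axes as the station's.
- line (a point): Middle of the red line marked across the board, 3 mm wide, 200 mm long, on the board's top; it lies 121 mm to the robot's side of the ring centre, along the station's y. Axes as the station's.
- bottle: Loose brown glass reagent bottle, 0.25 to 0.55 kg. Origin at the centre of its underside, z up. Round: 60 mm diameter up to 112 mm, then narrowing to the neck; black screw cap 32 mm diameter from 146 to 182 mm height, fixed to the bottle, good to grip. It stands in the ring at the start, in the way of the tray.
- tray: Loose open steel tray, 0.2-0.4 kg, 74 (x) x 110 (y) x 20 mm high, walls and floor 4 mm. Origin: centre of underside; x away from robot. Three fixed copper studs along y at x 24; inside, x -33..16, y -51..51 is empty. Lies flat on the board behind the bottle, front wall 0-16 mm in under the shelf's near edge, up to 0.1 rad askew: a gripper pointing straight down cannot reach it. Stays where left.
- tray_edge_left (a point): Left end of the tray's front (robot-side) bottom edge, at x -37, y 55, z 0 mm of the tray.
- tray_edge_right (a point): Right end of the tray's front bottom edge, at x -37, y -55, z 0 mm of the tray.
- tile: Fixed blue ceramic tile, 100 x 100 x 6 mm, on the bench to the left or the right of the board; origin at the centre of its underside. The bottle is set aside on its middle.
- beaker: Loose glass beaker, 72 mm diameter at the rim, 90 mm high, origin at the centre of its underside. Bystander, on the other side of the board from the tile.
- weight: Loose brass weight, 38 mm diameter, 68 mm high, origin at the centre of its underside. Bystander beside the shelf.
- jar: Loose white jar with blue cap, 54 mm diameter, 75 mm high, origin at the centre of its underside. Bystander beside the shelf.
There are look-alikes about, which are no part of the job. Of the things that look like the tray, the smallest one is meant.

How it is judged:
On the way, in this order (a step that is already met when the one before it is completed fails the run):
1. the bottle stands released on the blue tile (horizontal distance between bottle and tile below 0.03 m and angle between bottle's own z axis and vertical below 0.08 rad and contact force between the fingers and bottle below 0.3 N and linear speed of bottle below 0.03 m/s and z of bottle in the frame of tile between 0.002 and 0.01 m), for 0.2 s.
2. the tray's front edge lies along the red line while the bottle stands on the tile (all of step 1 and x of tray_edge_left in the frame of line between -0.004 and 0.004 m and x of tray_edge_right in the frame of line between -0.004 and 0.004 m and y of tray in the frame of line between -0.035 and 0.035 m and z of tray in the frame of line between -0.003 and 0.003 m and linear speed of tray below 0.02 m/s), for 0.3 s.
At the end, for the whole second after the job is handed in: Both ends of the tray's front edge lie within 4 mm of the middle of the red line, the tray flat on the board, at rest and within 35 mm of the line's middle sideways; the bottle stands upright, released and at rest on the board within 12 mm of the ring's centre (x of tray_edge_left in the frame of line between -0.004 and 0.004 m and x of tray_edge_right in the frame of line between -0.004 and 0.004 m and y of tray in the frame of line between -0.035 and 0.035 m and z of tray in the frame of line between -0.003 and 0.003 m and linear speed of tray below 0.02 m/s and horizontal distance between bottle and ring below 0.012 m and angle between bottle's own z axis and vertical below 0.08 rad and contact force between the fingers and bottle below 0.3 N and linear speed of bottle below 0.03 m/s and z of bottle in the frame of ring between -0.004 and 0.004 m); the robot touches nothing.
It fails at once if the bottle is tipped by more than about 25 degrees (angle between bottle's own z axis and vertical above 0.44 rad).
It fails at once if the bottle is let fall (moves faster than 0.45 m/s with no finger on it) (linear speed of bottle above 0.45 m/s and contact force between the fingers and bottle below 0.05 N).
It fails at once if the tray is lifted more than 15 mm off the board or tipped (z of tray in the frame of line above 0.015 m or angle between tray's own z axis and vertical above 0.25 rad).
It fails at once if the beaker, the weight or the jar is moved more than 20 mm or tipped (distance of any of beaker, weight, jar from where it was at the start of the episode above 0.02 m or angle between any of beaker, weight, jar's own z axis and vertical above 0.3 rad).
It also fails if it takes over 72 s, if anything falls off the work surface, if the arm or the gripper's body presses on something with over 40 N, if the wrist force passes 120 N, or if a joint passes its speed limit or range.

## Robot

A 6-joint arm with a two-finger parallel gripper is mounted at the origin on the work surface. World frame = base frame: x ahead of the robot, y to its left, z up, the work surface at z = 0. Lengths are in m, angles in rad, forces in N, time in s.
With the tool pointing down it reaches from about 0.35 to 0.975 m from the base axis. Payload 4.9 kg.
Tool frame: the origin (TCP) lies on the centre line of the jaws, within the pads' length; the fingertips stand 14 mm ahead of it and the grasp point (between the pads) lies 5 mm behind it (manip.nose_length is the distance from the TCP to the fingertips, in m); z points along the fingers, y is the line along which they close (so a half turn about z gives the same grasp; the last joint's range is limited). The gripper opens to 85 mm and grips with 20 to 120 N. Pads are 22 mm wide; open, the fingers measure 114 mm over their backs; the gripper's body (76 mm by 85 mm) begins 54 mm behind the grasp point. The pads swing forward as they close: fully open they stand 13 mm farther back than shut.
Start: joints at [-1.336, 0.053, 1.613, -0, 1.476, -0.119], TCP at [0.217, -0.586, 0.245] pointing down, gripper open.
Joint ranges: [-3.01, 3.01], [-1.01, 2.22], [0.06, 2.58], [-1.02, 4.17], [0.09, 2.62], [-3.14, 3.14]. Speed limits (rad/s): [2.57, 2.57, 3.14, 3.14, 3.14, 3.14].

## Interface

Orientations are given as a unit quaternion [w, x, y, z].
In Python, from plant import manip, imaging gives the robot as it stands.
- The arm moves only by the tool play_rows, never from a script. Its argument "commands" is a list of rows, each a list of 6 numbers: the shift along the tool's x, y, z in mm, then the turn, a rotation vector about the tool's x, y, z in degrees. A call has 1 to 5 rows; each row shifts and turns the commanded pose from where the row before left it, along the tool's axes as they then stand; what a row does not reach is not made up. A row lasts 1/12 s, in which the tool goes at most 41.7 mm and 7.16 degrees, less where a joint would pass 70% of its speed; a pose out of reach is approached as far as the arm can. A call is refused whole if a number of a shift passes 41.7 or a number of a turn 7.16, either way. A call with a gripper value outside its range is refused whole. "hand" is the finger opening in mm, from 0 to 85.4, set as the call begins (left out, the last holds). The fingers move at their own pace and stop on an object; the grip force is fixed at half the most. Time passes only in rows, so rows that do not move let the fingers close. It gives the time, the measured TCP pose, the force, the opening and the grip force at its end, in the units of the state.
- manip.state(): the state, without advancing time (a new reading comes with each control period).
- imaging.grab_frame(name): name is "scene" or "side" or "wrist"; returns a dict with "image" (480x640x3 uint8, red, green, blue), "fx", "fy", "cx", "cy" (pixels), "R" (3x3) and "t" (3): a world point X has camera coordinates R X + t; the wrist camera has in their place "mount" (4x4, takes a point from camera to tool coordinates, whose origin is the TCP and whose axes are the flange's). Camera axes: x right, y down, z forward; pixel columns grow to the right and rows downward; lengths in m; the calibration is good to about 2 mm. A picture is of the moment at which its call begins: read the wrist's pose just before it. There is no depth.
- manip.job_done(): hands the job in; it is judged then, once.
The state is a dict: "time": time; "joint_pos": joint angles; "joint_vel": joint speeds; "joint_efforts": joint torques, N m; "tool_pos": TCP position; "tool_rot": TCP orientation; "contact_force": force on the tool from outside, world axes, zero at the start; "ft_torque": the same for the moment, N m; "gripper_width": opening from 0.0 (shut) to 1.0 (fully open); "grasp_force": force on a finger pad.
Only numpy, scipy, OpenCV 4.12 (cv2) and the standard library are available. Lean on these libraries where they do the work, as an engineer would, in place of code of your own. Each camera call takes 0.05 s, during which the arm holds its last target. There are 200 camera calls.

## Working session

There is one attempt and no reset: what is moved stays moved. The work goes in short steps, Python scripts to look and compute and a tool call to move; the robot and the scene stay as the last step left them, time stands still between calls to the robot, and variables do not carry over. Pictures are saved under pics/ and viewed, at most 10 in all, crops included, and the job is handed in when it is done.

Besides the shell and the picture viewer there is one more tool, called after "Call:" by a JSON object that holds its "fn" and its "kwargs". play_rows: Moves the arm, as the interface text tells. Its arguments: {"type":"object","properties":{"commands":{"type":"array","items":{"type":"array","items":{"type":"number"}}},"hand":{"type":"number"}},"required":["commands"]}

```bash
ls; mkdir -p pics
python3 - <<'E'
from plant import manip, imaging
import cv2, pickle
fr={}
for n in ("scene","side","wrist"):
    s=manip.state(); f=imaging.grab_frame(n); f['state']=s; fr[n]=f
    cv2.imwrite(f"pics/{n}0.png",f["image"][:,:,::-1])
    print(n,f['fx'],f['cx'],f['cy'],f.get('R'),f.get('t'),f.get('mount'))
pickle.dump(fr,open('f0.pkl','wb'))
print(manip.state(), manip.nose_length)
E
```

```text
pics
scene 472.390819052571 316.35611049298666 245.56889187797685 [[ 5.54735368e-01  8.32026833e-01  1.45642435e-04]
 [ 6.64380856e-01 -4.42855758e-01 -6.02060508e-01]
 [-5.00865999e-01  3.34081020e-01 -7.98450451e-01]] [-0.41135988 -0.31887804  1.30326367] None
side 538.883660362332 316.06822960293704 238.07403183179548 [[-0.92704362 -0.37490375  0.00610789]
 [-0.22861203  0.55223896 -0.80172856]
 [ 0.29719803 -0.74463368 -0.59765711]] [0.60878368 0.10698675 1.08731217] None
wrist 389.57428844269896 318.75281942882054 239.2131618597068 None None [[-4.28303764e-04 -9.57254119e-01 -2.89247936e-01  7.40336501e-02]
 [ 9.99999788e-01 -2.68391166e-04 -5.92519782e-04  4.68200664e-04]
 [ 4.89560412e-04 -2.89248128e-01  9.57254031e-01 -1.28868748e-01]
 [ 0.00000000e+00  0.00000000e+00  0.00000000e+00  1.00000000e+00]]
{'time': 0.15, 'joint_pos': array([-1.33601667e+00,  5.32200105e-02,  1.61399578e+00,  2.27552162e-06,
        1.47597830e+00, -1.18989168e-01]), 'joint_vel': array([ 2.66813383e-04, -1.68640389e-03, -4.57841347e-03, -1.36119989e-06,
       -3.19218903e-03, -8.02086689e-04]), 'joint_efforts': array([ 2.13457811e-04, -3.94241917e+01, -3.70721126e+01, -1.54950762e-04,
        4.65048419e-03, -1.56189446e-05]), 'tool_pos': array([ 0.21642062, -0.58583768,  0.24432597]), 'tool_rot': array([-7.99442062e-04,  9.84396403e-01,  1.75963295e-01, -4.52012109e-05]), 'contact_force': array([ 0.09668601, -0.02699657,  0.27597433]), 'ft_torque': array([0.01362909, 0.02237617, 0.01144636]), 'grasp_force': 0.0, 'gripper_width': 1.0039397406222648} 0.014
```

View pics/scene0.png

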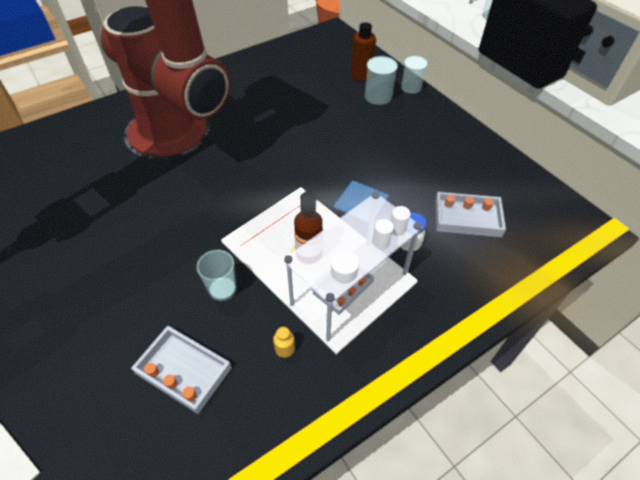

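View pics/side0.png

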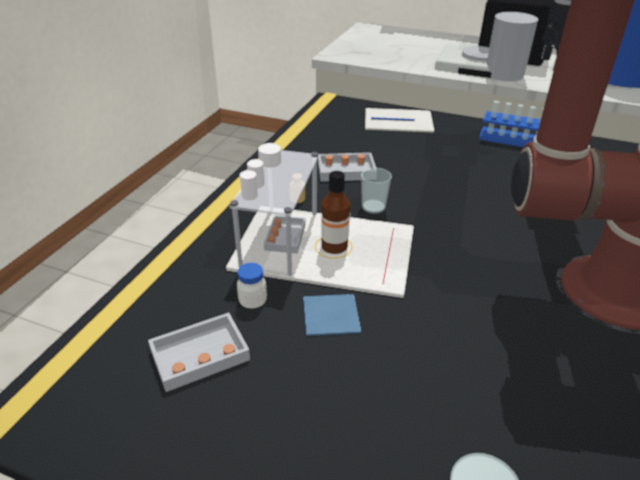

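Scene view: tray candidates are at (182,368), (470,213) and (345,288). The third is the smallest and lies under the shelf, so it fits. The bottle is at (308,220) on the board; the one at (363,55) is a look-alike. The tile is at about (360,198). Side view: tray (284,233), bottle (335,215), tile (331,314), red line (389,255). Next I measure.

```bash
cat > h.py <<'E'
import numpy as np, cv2, pickle
from scipy.spatial.transform import Rotation as Ro
def cam(f):
    if f.get('R') is not None: return np.array(f['R']),np.array(f['t'])
    s=f['state']; q=s['tool_rot']; T=np.eye(4); T[:3,:3]=Ro.from_quat([q[1],q[2],q[3],q[0]]).as_matrix(); T[:3,3]=s['tool_pos']
    M=np.linalg.inv(T@np.array(f['mount'])); return M[:3,:3],M[:3,3]
def ray(f,uv,z):
    R,t=cam(f); uv=np.atleast_2d(uv).astype(float)
    d=np.c_[(uv[:,0]-f['cx'])/f['fx'],(uv[:,1]-f['cy'])/f['fy'],np.ones(len(uv))]@R
    c=-R.T@t; return c+d*((z-c[2])/d[:,2])[:,None]
def proj(f,X):
    R,t=cam(f); c=np.atleast_2d(X)@R.T+t
    return np.c_[c[:,0]/c[:,2]*f['fx']+f['cx'],c[:,1]/c[:,2]*f['fy']+f['cy']]
def blobs(m,amin=15):
    n,l,s,c=cv2.connectedComponentsWithStats(m.astype(np.uint8),connectivity=8)
    return [(s[i],c[i],l==i) for i in range(1,n) if s[i][4]>=amin]
def hsv(f): return cv2.cvtColor(f['image'],cv2.COLOR_RGB2HSV).astype(int)
E
python3 - <<'E'
from h import *
np.set_printoptions(precision=4,suppress=True)
fr=pickle.load(open('f0.pkl','rb'))
for n in('scene','side'):
    f=fr[n];H=hsv(f);h,s,v=H[...,0],H[...,1],H[...,2]
    print(n)
    red=((h<8)|(h>172))&(s>60)&(v>120)
    for b in blobs(red,12):
        ys,xs=np.nonzero(b[2]); P=ray(f,np.c_[xs,ys],.010)
        print('red',b[0],P.min(0)[:2],P.max(0)[:2],P.mean(0)[:2])
        if P.mean(0)[0]>.3:
            p=P[:,:2]-P.mean(0)[:2];u,S,vt=np.linalg.svd(p,full_matrices=False);t=p@vt[0];print('  dir',vt[0],'len',t.min(),t.max(),S)
    blue=(h>95)&(h<118)&(s>100)&(v>60)
    for b in blobs(blue,300):
        r=cv2.minAreaRect(np.argwhere(b[2])[:,::-1].astype(np.float32)); hull=cv2.convexHull(np.argwhere(b[2])[:,::-1].astype(np.int32))
        ap=cv2.approxPolyDP(hull,5,True)[:,0]; print('blue',b[0],'corners',ap.tolist()); P=ray(f,ap,.006)[:,:2];print(P.tolist(),P.mean(0))
    yel=(h>20)&(h<34)&(s>60)&(v>120)
    for b in blobs(yel,8):
        P=ray(f,b[1],.010);print('yel',b[0],P[0,:2])
    white=(s<45)&(v>170)
    for b in blobs(white,4000):
        hull=cv2.convexHull(np.argwhere(b[2])[:,::-1].astype(np.int32));ap=cv2.approxPolyDP(hull,4,True)[:,0]
        print('white',b[0]); print(np.c_[ap,ray(f,ap,.010)[:,:2]])
f=fr['side'];g=fr['scene']
a=cv2.resize(f['image'][130:310,220:420],(600,540),interpolation=3)
cv2.imwrite('pics/c1.png',a[:,:,::-1])
E
```

```text
scene
red [156  57  13  17  88] [-0.3324  0.0791] [-0.2426  0.1221] [-0.2882  0.1063]
red [169  65  26  18 152] [-0.2392  0.1061] [-0.172   0.1904] [-0.2083  0.1361]
red [127 120  26  31 371] [-0.0799 -0.1056] [ 0.0546 -0.0561] [-0.0028 -0.0831]
red [445 198  10   9  32] [0.6205 0.4398] [0.6448 0.4694] [0.6358 0.4497]
  dir [ 0.3079 -0.9514] len -0.019424129199314258 0.010964905280457094 [0.0432 0.0318]
red [464 204   9   5  12] [0.6655 0.4712] [0.6744 0.4938] [0.6706 0.4798]
  dir [-0.0949 -0.9955] len -0.013831276039935322 0.009049337800110175 [0.0234 0.0084]
blue [   0    0   55   55 2252] corners [[54, 39], [0, 54], [0, 0], [35, 0]]
[[-0.6381106466489579, -0.13100560321120625], [-0.642690793980977, -0.3005129637033601], [-1.0204729126866803, -0.22203733887984206], [-0.9491910024819314, -0.11505355368935766]] [-0.8126 -0.1922]
blue [335 180  41  32 611] corners [[375, 190], [347, 211], [335, 206], [352, 180]]
[[0.5019890011271524, 0.3325150806526376], [0.5192198299537523, 0.23531789913300757], [0.49053922842417863, 0.22078707446642878], [0.44304544770359366, 0.3059143801037766]] [
[... 1976 characters left out ...]

yel [333 240  19  18  35] [0.5484 0.0994]
white [    0     0   488   268 57528]
[[485.       0.       0.5872  -2.327 ]
 [486.      83.       0.4054  -1.042 ]
 [  0.     267.       1.1942   0.4241]
 [  0.      53.       2.3024  -0.6037]
 [ 11.       9.       2.8148  -1.1487]
 [ 57.       0.       2.7381  -1.3896]]
white [    0   169   224   221 11097]
[[223.     179.       0.9474  -0.0676]
 [  0.     388.       0.9464   0.6538]
 [  1.     331.       1.0465   0.5588]
 [181.     170.       1.0753  -0.0657]]
white [ 290  210  123   85 6385]
[[412.     226.       0.437   -0.0489]
 [403.     294.       0.3973   0.1848]
 [292.     276.       0.6215   0.2187]
 [293.     210.       0.7184  -0.0043]]
```

View pics/c1.png

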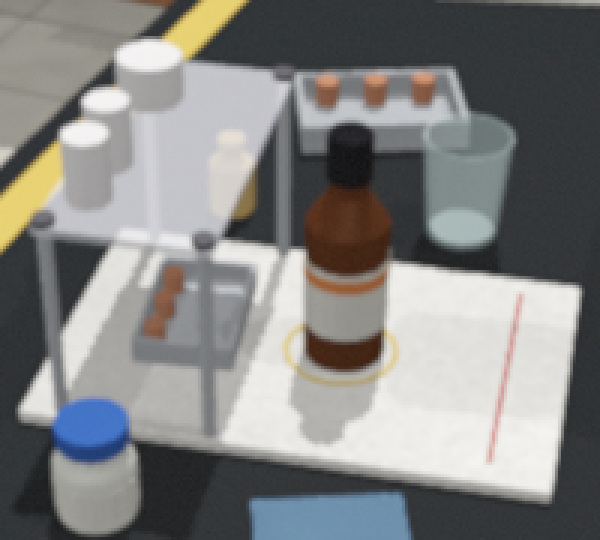

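The crop confirms the smallest tray is the one under the shelf, at crop (195,315), behind the bottle in its ring. I'll plan a move above the station with the tool flipped, so the wrist camera is on the robot's side and stays clear of the shelf when I tilt later.

```bash
cat > plan.py <<'E'
from h import *
from plant import manip
def Rz(az,tilt=0):   # tool z down, tool x toward azimuth az (deg); tilt: tool z leans toward -x_tool direction
    a=np.radians(az); x=np.array([np.cos(a),np.sin(a),0]); z=np.array([0,0,-1.]); R=np.c_[x,np.cross(z,x),z]
    return R@Ro.from_euler('y',-tilt,degrees=True).as_matrix()
def cur():
    s=manip.state(); q=s['tool_rot']; return np.array(s['tool_pos']),Ro.from_quat([q[1],q[2],q[3],q[0]]).as_matrix()
def rows(p,R,n,pos=None,via=None):
    p0,R0=cur() if pos is None else pos
    w=Ro.from_matrix(R0.T@R).as_rotvec(degrees=True)
    if via is not None: w=np.array(via)
    out=[];Rc=R0.copy();
    for i in range(n):
        out.append(np.r_[np.round(Rc.T@((p-p0)/n)*1000,1),np.round(w/n,2)])
        Rc=Rc@Ro.from_rotvec(w/n,degrees=True).as_matrix()
    return out
def show(r):
    for i in range(0,len(r),5): print([[float(x) for x in a] for a in r[i:i+5]])
E
python3 - <<'E'
from plan import *
p0,R0=cur(); print(np.degrees(np.arctan2(R0[1,0],R0[0,0])))
r=rows(np.array([.53,.085,.36]),Rz(189.2),25,via=[0,0,-168.9]); show(r)
E
```

```text
20.269439380451622
[[21.1, -20.8, -4.6, 0.0, 0.0, -6.76], [23.4, -18.2, -4.6, 0.0, 0.0, -6.76], [25.3, -15.3, -4.6, 0.0, 0.0, -6.76], [27.0, -12.2, -4.6, 0.0, 0.0, -6.76], [28.2, -9.0, -4.6, 0.0, 0.0, -6.76]]
[[29.1, -5.6, -4.6, 0.0, 0.0, -6.76], [29.5, -2.1, -4.6, 0.0, 0.0, -6.76], [29.6, 1.3, -4.6, 0.0, 0.0, -6.76], [29.2, 4.8, -4.6, 0.0, 0.0, -6.76], [28.5, 8.2, -4.6, 0.0, 0.0, -6.76]]
[[27.3, 11.5, -4.6, 0.0, 0.0, -6.76], [25.8, 14.6, -4.6, 0.0, 0.0, -6.76], [23.9, 17.6, -4.6, 0.0, 0.0, -6.76], [21.6, 20.3, -4.6, 0.0, 0.0, -6.76], [19.1, 22.7, -4.6, 0.0, 0.0, -6.76]]
[[16.3, 24.7, -4.6, 0.0, 0.0, -6.76], [13.3, 26.5, -4.6, 0.0, 0.0, -6.76], [10.1, 27.9, -4.6, 0.0, 0.0, -6.76], [6.7, 28.9, -4.6, 0.0, 0.0, -6.76], [3.3, 29.4, -4.6, 0.0, 0.0, -6.76]]
[[-0.2, 29.6, -4.6, 0.0, 0.0, -6.76], [-3.7, 29.4, -4.6, 0.0, 0.0, -6.76], [-7.1, 28.8, -4.6, 0.0, 0.0, -6.76], [-10.5, 27.7, -4.6, 0.0, 0.0, -6.76], [-13.7, 26.3, -4.6, 0.0, 0.0, -6.76]]
```

Call:
{"fn": "play_rows", "kwargs": {"commands": [[21,-21,-6,0,0,-6.8],[23,-18,-6,0,0,-6.8],[25,-15,-6,0,0,-6.8],[27,-12,-6,0,0,-6.8],[28,-9,-6,0,0,-6.8]], "hand": 85}}

```text
time: 0.57
tool_pos: [0.2789, -0.4516, 0.275]
tool_rot: [-0.0, 0.889, 0.459, 0.0]
contact_force: [0.3, 0.2, 0.7]
gripper_width: 0.999
grasp_force: 0.0
```

Call:
{"fn": "play_rows", "kwargs": {"commands": [[29,-6,-5,0,0,-6.8],[29.5,-2,-5,0,0,-6.8],[29.5,1,-5,0,0,-6.8],[29,5,-5,0,0,-6.8],[28.5,8,-5,0,0,-6.8]]}}

```text
time: 0.98
tool_pos: [0.3401, -0.3171, 0.3002]
tool_rot: [-0.0, 0.716, 0.698, 0.0]
contact_force: [1.1, 0.4, 0.6]
gripper_width: 0.999
grasp_force: 0.0
```

Call:
{"fn": "play_rows", "kwargs": {"commands": [[27,11.5,-4,0,0,-6.8],[26,14.5,-4,0,0,-6.8],[24,17.5,-4,0,0,-6.8],[21.5,20,-4,0,0,-6.8],[19,22.5,-4,0,0,-6.8]]}}

```text
time: 1.4
tool_pos: [0.4009, -0.1826, 0.3203]
tool_rot: [-0.0, 0.48, 0.877, 0.0]
contact_force: [1.1, -0.8, 0.4]
gripper_width: 0.995
grasp_force: 0.0
```

Call:
{"fn": "play_rows", "kwargs": {"commands": [[16,25,-4,0,0,-6.8],[13,26.5,-4,0,0,-6.8],[10,28,-4,0,0,-6.8],[7,29,-4,0,0,-6.8],[3,29.5,-4,0,0,-6.8]]}}

```text
time: 1.82
tool_pos: [0.4626, -0.0475, 0.3403]
tool_rot: [-0.0, 0.203, 0.979, -0.0]
contact_force: [0.8, 1.4, -0.2]
gripper_width: 0.992
grasp_force: 0.0
```

Call:
{"fn": "play_rows", "kwargs": {"commands": [[0,29.5,-4,0,0,-6.8],[-4,29.5,-4,0,0,-6.8],[-7,29,-4,0,0,-6.8],[-10.5,28,-4,0,0,-6.8],[-14,26,-4,0,0,-5.7]]}}

```text
time: 2.23
tool_pos: [0.5234, 0.088, 0.3601]
tool_rot: [-0.0, -0.083, 0.997, -0.0]
contact_force: [0.9, -1.2, -0.5]
gripper_width: 0.993
grasp_force: 0.0
```

Run:
```python
from h import *
from plant import manip, imaging
np.set_printoptions(precision=4,suppress=True)
s=manip.state(); f=imaging.grab_frame('wrist'); f['state']=s
pickle.dump(f,open('f1.pkl','wb')); cv2.imwrite('pics/w1.png',f['image'][:,:,::-1])
H=hsv(f);h,sa,v=H[...,0],H[...,1],H[...,2]
for b in blobs(((h<8)|(h>172))&(sa>50)&(v>100),15):
    ys,xs=np.nonzero(b[2]); P=ray(f,np.c_[xs,ys],.010)[:,:2];p=P-P.mean(0);u,S,vt=np.linalg.svd(p,full_matrices=False);t=p@vt[0]
    print('red',b[0],P.mean(0),vt[0],t.min(),t.max())
for b in blobs((h>95)&(h<118)&(sa>80)&(v>50),100):
    hull=cv2.convexHull(np.argwhere(b[2])[:,::-1].astype(np.int32));ap=cv2.approxPolyDP(hull,5,True)[:,0];print('blue',b[0]);print(np.c_[ap,ray(f,ap,.006)[:,:2]])
for b in blobs((h>20)&(h<34)&(sa>50)&(v>110),8): print('yel',b[0],ray(f,b[1],.01)[0,:2])
f=pickle.load(open('f0.pkl','rb'))['side'];H=hsv(f);h,sa,v=H[...,0],H[...,1],H[...,2]
for b in blobs((h>92)&(h<120)&(sa>70)&(v>50),600):
    hull=cv2.convexHull(np.argwhere(b[2])[:,::-1].astype(np.int32));ap=cv2.approxPolyDP(hull,4,True)[:,0];P=ray(f,ap,.006)[:,:2];print('side blue',b[0]);print(np.c_[ap,P],P.mean(0))
```

```text
red [231 126 170   4 538] [0.4578 0.0749] [-0.1574  0.9875] -0.10173351925859378 0.09811990812112291
blue [ 426  148   95   99 6459]
[[520.     224.       0.5324   0.3506]
 [444.     246.       0.5772   0.2622]
 [426.     173.       0.4891   0.2161]
 [508.     148.       0.4435   0.3067]]
blue [466 317  28  22 150]
[[493.     338.       0.6974   0.3647]
 [466.     317.       0.672    0.3185]
 [482.     320.       0.6728   0.3415]]
yel [282 194  67  52 487] [0.5591 0.093 ]
yel [  0 376  30  24 340] [ 0.8843 -0.3059]
yel [ 63 385  14   5  48] [ 0.8743 -0.2217]
yel [184 402  16  24 126] [ 0.8838 -0.0438]
yel [278 424  56   9  65] [0.8906 0.1318]
yel [417 435   9  13  52] [0.8874 0.3062]
yel [526 458  37  18 403] [0.9017 0.5055]
side blue [ 609    0   31   88 1622]
[[610.      84.      -0.0188  -1.2222]
 [633.       4.      -0.1735  -2.5795]
 [639.       0.      -0.2106  -2.6939]
 [639.      87.      -0.1162  -1.2311]] [-0.1298 -1.9317]
side blue [482 111  59  21 719]
[[540.     120.       0.2     -0.7888]
 [535.     131.       0.209   -0.6977]
 [482.     122.       0.3703  -0.7009]
 [486.     111.       0.3706  -0.7938]] [ 0.2875 -0.7453]
side blue [478 125  57  23 788]
[[534.     134.       0.2104  -0.6744]
 [521.     147.       0.2393  -0.5691]
 [478.     138.       0.3649  -0.5801]
 [484.     125.       0.3612  -0.6806]] [ 0.2939 -0.6261]
side blue [ 303  293   59   44 2219]
[[360.     333.       0.444    0.3124]
 [306.     335.       0.5332   0.3543]
 [303.     296.       0.5789   0.2612]
 [353.     294.       0.4896   0.2182]] [0.5114 0.2865]
```

View pics/w1.png

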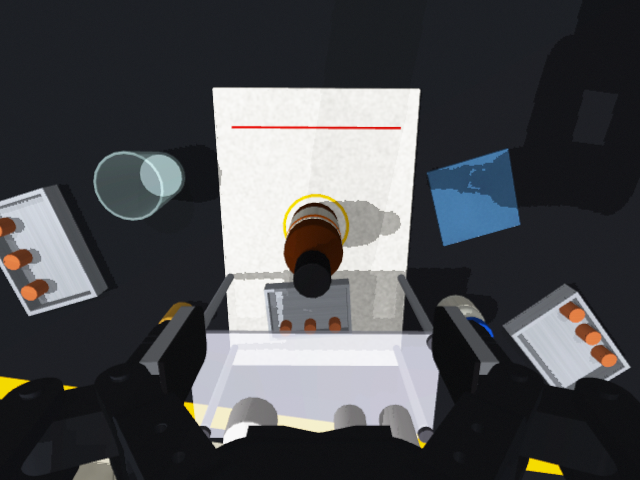

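Wrist view (up is toward the robot): red line at row 127, columns 231–401; yellow ring around (316,222); cap at (312,280); tray front at row ~285, columns 265–350; tile centre (474,198); beaker (138,185). Next I measure the cap and the ring.

Run:
```python
from h import *
from plan import *
from scipy.optimize import least_squares
np.set_printoptions(precision=4,suppress=True)
fr=pickle.load(open('f0.pkl','rb'));w=pickle.load(open('f1.pkl','rb'))
for n,f,(x0,x1,y0,y1) in(('wrist',w,(285,340,245,305)),('side',fr['side'],(322,352,165,196)),('scene',fr['scene'],(295,322,188,218))):
    H=hsv(f);m=np.zeros(H.shape[:2],bool);m[y0:y1,x0:x1]=((H[...,2]<50)|((H[...,1]<90)&(H[...,2]<70)))[y0:y1,x0:x1]
    b=max(blobs(m),key=lambda b:b[0][4]); print(n,b[0],b[1],ray(f,b[1],.174)[0,:2], ray(f,b[1],.180)[0,:2])
f=w;H=hsv(f);m=(H[...,0]>20)&(H[...,0]<34)&(H[...,1]>50)&(H[...,2]>110)
b=[b for b in blobs(m,300) if b[0][0]>250 and b[0][1]<250][0];ys,xs=np.nonzero(b[2]);P=ray(f,np.c_[xs,ys],.010)[:,:2]
r=least_squares(lambda q:np.hypot(P[:,0]-q[0],P[:,1]-q[1])-q[2],[.57,.09,.04],loss='soft_l1',f_scale=.001);print('ring',r.x)
```

```text
wrist [ 293  245   47   53 1856] [315.4062 269.778 ] [0.5726 0.0931] [0.5703 0.0927]
side [322 172  30  24 510] [336.7157 184.5431] [0.5721 0.1019] [0.5688 0.1113]
scene [302 208  13   8  72] [307.5556 211.6111] [0.5934 0.0787] [0.5979 0.0759]
ring [0.5778 0.0926 0.0403]
```

Run:
```python
from h import *
np.set_printoptions(precision=4,suppress=True)
fr=pickle.load(open('f0.pkl','rb'));w=pickle.load(open('f1.pkl','rb'))
u=np.array([np.cos(np.radians(9.1)),np.sin(np.radians(9.1))])
H=hsv(w);print(H[240:304:4,312].tolist()); 
d=(H[...,2]<45); 
for r in(272,280,286,292): x=np.nonzero(d[r,280:345])[0]+280; print(r,x.min(),x.max())
x=np.nonzero(d[260:312,312])[0]+260;print('rows',x.min(),x.max())
print('far rim',ray(w,[312,x.max()+.5],.192)[0,:2]-u*.016)
f=fr['side'];H=hsv(f);print('side',H[166:206:2,337,2].tolist());print(H[182,318:358].tolist())
f=fr['scene'];H=hsv(f);print('scene',H[186:222:2,308,2].tolist(),H[200,292:324,2].tolist())
```

```text
[[11, 242, 61], [11, 243, 62], [11, 236, 41], [90, 77, 10], [150, 26, 10], [150, 26, 10], [135, 24, 21], [110, 33, 23], [105, 44, 23], [120, 22, 23], [128, 44, 23], [135, 23, 22], [130, 35, 22], [130, 33, 23], [128, 44, 23], [108, 21, 121]]
272 294 330
280 294 330
286 295 329
292 299 324
rows 260 296
far rim [0.5739 0.0906]
side [201, 199, 148, 40, 41, 43, 35, 25, 24, 20, 23, 23, 26, 36, 65, 72, 86, 87, 88, 87]
[[95, 28, 55], [98, 21, 49], [102, 30, 43], [108, 27, 47], [102, 26, 50], [110, 16, 48], [98, 22, 47], [110, 17, 46], [98, 22, 47], [100, 33, 46], [105, 12, 42], [135, 17, 30], [130, 29, 26], [108, 58, 22], [165, 21, 24], [0, 0, 23], [135, 20, 26], [135, 41, 25], [135, 26, 20], [140, 32, 24], [75, 23, 22], [90, 11, 23], [105, 44, 23], [120, 11, 23], [120, 9, 29], [150, 20, 26], [110, 25, 31], [75, 13, 38], [113, 23, 45], [113, 24, 42], [105, 22, 46], [113, 22, 46], [120, 17, 46], [105, 22, 46], [100, 16, 47], [108, 27, 47], [100, 16, 47], [105, 22, 46], [110, 16, 47], [90, 16, 48]]
scene [59, 64, 65, 61, 73, 75, 83, 81, 87, 79, 76, 74, 63, 59, 52, 72, 92, 103] [250, 250, 250, 249, 249, 250, 250, 239, 167, 89, 79, 81, 80, 84, 80, 85, 81, 87, 83, 84, 85, 84, 86, 118, 153, 167, 140, 112, 98, 94, 98, 100]
```

Call:
{"fn": "play_rows", "kwargs": {"commands": [[-17,-2,15,0,0,0],[-17,-2,15,0,0,0],[-17,-1,15,0,0,0.4],[0,0,20,0,0,0],[0,0,20,0,0,0]], "hand": 85}}

```text
time: 2.7
tool_pos: [0.5749, 0.0897, 0.2741]
tool_rot: [-0.0, -0.076, 0.997, 0.0]
contact_force: [-0.1, -0.1, -0.7]
gripper_width: 0.997
grasp_force: 0.0
```

Call:
{"fn": "play_rows", "kwargs": {"commands": [[0,0,25,0,0,0],[0,0,25,0,0,0],[0,0,25,0,0,0],[0,0,20,0,0,0],[0,0,10,0,0,0]]}}

```text
time: 3.12
tool_pos: [0.5723, 0.0895, 0.1663]
tool_rot: [-0.003, -0.076, 0.997, 0.0]
contact_force: [-0.5, 0.2, -0.7]
gripper_width: 0.999
grasp_force: 0.0
```

Call:
{"fn": "play_rows", "kwargs": {"commands": [[0,0,0,0,0,0],[0,0,0,0,0,0],[0,0,0,0,0,0],[0,0,0,0,0,0],[0,0,0,0,0,0]], "hand": 20}}

```text
time: 3.53
tool_pos: [0.5755, 0.0899, 0.1726]
tool_rot: [0.002, -0.076, 0.997, 0.0]
contact_force: [-0.6, 1.4, 2.7]
gripper_width: 0.361
grasp_force: 59.9
```

Call:
{"fn": "play_rows", "kwargs": {"commands": [[0,0,0,0,0,0],[0,0,0,0,0,0],[0,0,0,0,0,0],[0,0,0,0,0,0],[0,0,0,0,0,0]]}}

```text
time: 3.95
tool_pos: [0.5756, 0.0899, 0.1726]
tool_rot: [0.002, -0.077, 0.997, 0.0]
contact_force: [0.2, 1.4, 6.5]
gripper_width: 0.356
grasp_force: 60.1
```

Call:
{"fn": "play_rows", "kwargs": {"commands": [[0,0,-4,0,0,0],[0,0,-9,0,0,0],[0,0,-12,0,0,0],[0,0,-10,0,0,0],[0,0,-5,0,0,0]]}}

```text
time: 4.37
tool_pos: [0.5751, 0.0896, 0.2125]
tool_rot: [0.001, -0.076, 0.997, -0.0]
contact_force: [0.9, -0.1, -3.5]
gripper_width: 0.359
grasp_force: 59.7
```

Call:
{"fn": "play_rows", "kwargs": {"commands": [[1,7,0,0,0,0],[2,13,0,0,0,0],[3,17,0,0,0,0],[4,20,0,0,0,0],[4,22,0,0,0,0]]}}

```text
time: 4.78
tool_pos: [0.5472, 0.1669, 0.2093]
tool_rot: [-0.001, -0.076, 0.997, 0.0]
contact_force: [0.5, -0.1, -5.3]
gripper_width: 0.355
grasp_force: 59.8
```

Call:
{"fn": "play_rows", "kwargs": {"commands": [[4,22,0,0,0,0],[4,22,0,0,0,0],[4,22,0,0,0,0],[3,20,0,0,0,0],[2,17,0,0,0,0]]}}

```text
time: 5.2
tool_pos: [0.514, 0.267, 0.2092]
tool_rot: [-0.001, -0.077, 0.997, 0.0]
contact_force: [0.1, -0.2, -4.7]
gripper_width: 0.357
grasp_force: 59.8
```

Call:
{"fn": "play_rows", "kwargs": {"commands": [[2,12,0,0,0,0],[1,6,0,0,0,0],[0,2,0,0,0,0],[0,0,0,0,0,0],[0,0,0,0,0,0]]}}

```text
time: 5.62
tool_pos: [0.5101, 0.2836, 0.2101]
tool_rot: [-0.0, -0.076, 0.997, -0.0]
contact_force: [-0.1, -0.6, -4.1]
gripper_width: 0.354
grasp_force: 60.0
```

Call:
{"fn": "play_rows", "kwargs": {"commands": [[0,0,8,0,0,0],[0,0,10,0,0,0],[0,0,9,0,0,0],[0,0,5,0,0,0],[0,0,3,0,0,0]]}}

```text
time: 6.03
tool_pos: [0.509, 0.2834, 0.173]
tool_rot: [-0.002, -0.076, 0.997, -0.001]
contact_force: [-0.2, -0.4, -4.5]
gripper_width: 0.359
grasp_force: 60.0
```

Call:
{"fn": "play_rows", "kwargs": {"commands": [[0,0,2,0,0,0],[0,0,2,0,0,0],[0,0,1,0,0,0],[0,0,1,0,0,0],[0,0,0,0,0,0]]}}

```text
time: 6.45
tool_pos: [0.51, 0.2841, 0.1695]
tool_rot: [0.0, -0.077, 0.997, 0.0]
contact_force: [0.0, -0.1, -5.2]
gripper_width: 0.362
grasp_force: 60.0
```

Call:
{"fn": "play_rows", "kwargs": {"commands": [[0,0,1,0,0,0],[0,0,0.5,0,0,0],[0,0,0,0,0,0],[0,0,0,0,0,0]]}}

```text
time: 6.78
tool_pos: [0.5104, 0.2843, 0.1687]
tool_rot: [0.001, -0.077, 0.997, 0.0]
contact_force: [0.2, 0.8, -0.9]
gripper_width: 0.361
grasp_force: 60.4
```

The load has transferred to the tile, so I release.

Call:
{"fn": "play_rows", "kwargs": {"commands": [[0,0,0,0,0,0],[0,0,0,0,0,0],[0,0,0,0,0,0],[0,0,0,0,0,0],[0,0,0,0,0,0]], "hand": 85}}

```text
time: 7.2
tool_pos: [0.5101, 0.2842, 0.1681]
tool_rot: [0.0, -0.076, 0.997, 0.0]
contact_force: [0.1, -0.9, -0.7]
gripper_width: 0.998
grasp_force: 0.0
```

Call:
{"fn": "play_rows", "kwargs": {"commands": [[0,0,-10,0,0,0],[0,0,-20,0,0,0],[0,0,-30,0,0,0],[0,0,-40,0,0,0],[0,0,-40,0,0,0]]}}

```text
time: 7.62
tool_pos: [0.5093, 0.2838, 0.3091]
tool_rot: [-0.001, -0.076, 0.997, -0.0]
contact_force: [0.3, 0.2, 0.4]
gripper_width: 0.996
grasp_force: 0.0
```

Call:
{"fn": "play_rows", "kwargs": {"commands": [[12,-30,-10,0,0,0],[12,-30,-10,0,0,0],[12,-30,-10,0,0,0],[12,-30,0,0,0,0],[12,-30,0,0,0,0]]}}

```text
time: 8.03
tool_pos: [0.4733, 0.1255, 0.34]
tool_rot: [0.002, -0.077, 0.997, -0.0]
contact_force: [0.9, 0.6, -0.5]
gripper_width: 0.995
grasp_force: 0.0
```

Call:
{"fn": "play_rows", "kwargs": {"commands": [[0,-25,0,0,0,0],[0,-16,0,0,0,0],[0,-8,0,0,0,0],[0,0,0,0,0,0],[0,0,0,0,0,0]]}}

```text
time: 8.45
tool_pos: [0.481, 0.0785, 0.3382]
tool_rot: [0.0, -0.076, 0.997, 0.0]
contact_force: [-0.4, 1.3, 0.7]
gripper_width: 0.995
grasp_force: 0.0
```

Run:
```python
from h import *
from plant import manip, imaging
np.set_printoptions(precision=4,suppress=True)
s=manip.state(); print(s['tool_pos'],s['joint_pos']); f=imaging.grab_frame('wrist'); f['state']=s
g=imaging.grab_frame('side');pickle.dump((f,g),open('f2.pkl','wb'))
a=f['image'][60:360,160:560];a=cv2.resize(a,(800,600),interpolation=2);cv2.imwrite('pics/w2.png',a[:,:,::-1])
```

```text
[0.481  0.0785 0.3382] [ 0.0086 -0.321   1.7992  0.0006  1.663  -1.7148]
```

View pics/w2.png

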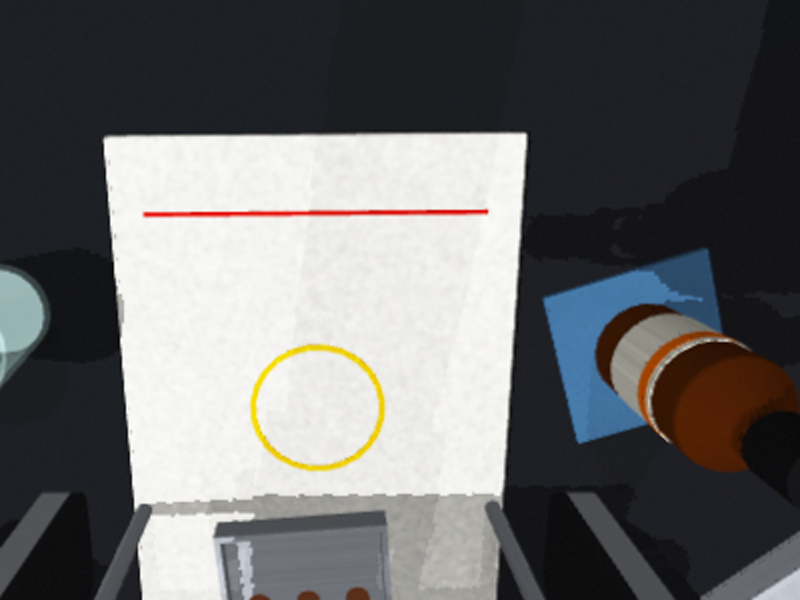

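Crop (2x, offset 160,60): the bottle stands on the tile at about (650,360). The ring and the line are clear. The tray front's bottom edge runs (215,523)–(387,513), slightly askew.

Run:
```python
from h import *
np.set_printoptions(precision=4,suppress=True)
f,g=pickle.load(open('f2.pkl','rb'))
H=hsv(f);h,sa,v=H[...,0],H[...,1],H[...,2]
b=max(blobs(((h<8)|(h>172))&(sa>50)&(v>100)&(np.arange(480)[:,None]<200),100),key=lambda b:b[0][2]);ys,xs=np.nonzero(b[2]);P=ray(f,np.c_[xs,ys],.010)[:,:2]
p=P-P.mean(0);vt=np.linalg.svd(p,full_matrices=False)[2];t=p@vt[0];L=P.mean(0)+vt[0]*(t.min()+t.max())/2
yv=vt[0]*np.sign(vt[0][1]);xv=np.array([yv[1],-yv[0]]);print('line',L,'yaw',np.degrees(np.arctan2(xv[1],xv[0])),t.min(),t.max())
b=[b for b in blobs((h>20)&(h<34)&(sa>80)&(v>110),150) if b[0][1]<320 and b[0][0]>250][0];(cx,cy),_,_=cv2.fitEllipse(np.argwhere(b[2])[:,::-1].astype(np.float32));C=ray(f,[cx,cy],.01)[0,:2];print('ring',C,(C-L)@xv,(C-L)@yv)
E1=[]
gray=v
for c in range(272,352,4):
    col=v[300:345,c]; e=np.argmin(np.diff(col.astype(int)))  # first strong drop
    E1.append((c,300+e+.5))
E1=np.array(E1);print(E1[:,1]);k=np.polyfit(E1[:,0],E1[:,1],1);
for c in(267.5,353.5):
    q=ray(f,[c,np.polyval(k,c)],.010)[0,:2]; print('corner st',(q-C)@xv*1e3,(q-C)@yv*1e3)
for c in(275,345): print(c,v[312:350,c])
```

```text
line [0.4583 0.0729] yaw 9.180213701710906 -0.10052796721147254 0.09909722001445385
ring [0.5767 0.0926] 0.1200371666193841 0.0004909075053847387
[320.5 320.5 320.5 319.5 307.5 306.5 306.5 307.5 307.5 308.5 307.5 307.5
 307.5 306.5 307.5 307.5 306.5 307.5 307.5 306.5]
corner st 73.13553448918105 -66.84612045389358
corner st 54.548116672006955 44.95340036639957
275 [163 160 158 156 190 237 235 233 212  87  83  83  84  82  86  95 146 199
 189 151 119 122 122 124 120 121 120 121 128 139 139 138 139 141 138 135
 131 130]
345 [160 157 154 128  82  81  81  79  80  81  89 108 122 121 119 118 119 120
 120 118 118 119 120 122 120 122 120 120 119 120 116 118 120 119 119 120
 120 118]
```

Run:
```python
from h import *
np.set_printoptions(precision=4,suppress=True)
f,g=pickle.load(open('f2.pkl','rb'));v=hsv(f)[...,2]
a=np.radians(9.15);xv=np.array([np.cos(a),np.sin(a)]);yv=np.array([-xv[1],xv[0]]);C=np.array([.5772,.0925])
E1=np.array([(c,311+np.argmax(v[311:345,c]<105)-.3) for c in range(272,350,3)]);k=np.polyfit(E1[:,0],E1[:,1],1);print(np.abs(np.polyval(k,E1[:,0])-E1[:,1]).max())
r=v[320];print(v[325,262:275],v[319,346:360])
Q=[]
for c in(267.5,353.5):
    q=ray(f,[c,np.polyval(k,c)],.010)[0,:2];Q.append([(q-C)@xv*1e3,(q-C)@yv*1e3]);print('corner st',Q[-1],q)
d=np.subtract(Q[1],Q[0]);print(np.hypot(*d),'yaw',np.degrees(np.arctan2(-d[0],d[1])))
```

```text
0.49709401709407075
[247 248 244 239 238 166  93  84  84  85  84  83  83] [ 81  81  81  79  80  80  80 143 158 153 152 151 152 157]
corner st [np.float64(79.78686729222802), np.float64(-66.990049305048)] [0.6666 0.0391]
corner st [np.float64(71.31001811840007), np.float64(45.440808695794075)] [0.6404 0.1487]
112.7499658657214 yaw 4.311721061656624
```

```bash
cat >> plan.py <<'E'
a=np.radians(9.15);xv=np.array([np.cos(a),np.sin(a)]);yv=np.array([-xv[1],xv[0]]);C=np.array([.5772,.0925])
def W(x,y,z): return np.r_[C+xv*x/1e3+yv*y/1e3,z/1e3]
def st(p): d=p[:2]-C; return np.array([d@xv*1e3,d@yv*1e3,p[2]*1e3])
E
python3 - <<'E'
from plan import *
R=Rz(189.15,45); show(rows(W(6,-9.5,126),R,8)); print(st(cur()[0]))
E
```

```text
[[-12.9, -1.4, 26.5, -0.01, -5.62, -0.04], [-10.2, -1.4, 27.6, -0.01, -5.62, -0.04], [-7.5, -1.4, 28.5, -0.01, -5.62, -0.04], [-4.7, -1.4, 29.1, -0.01, -5.62, -0.04], [-1.8, -1.4, 29.4, -0.01, -5.62, -0.04]]
[[1.1, -1.4, 29.4, -0.01, -5.62, -0.04], [4.0, -1.4, 29.2, -0.01, -5.62, -0.04], [6.8, -1.4, 28.7, -0.01, -5.62, -0.04]]
[-97.14225842   2.08114109 337.94705784]
```

Call:
{"fn": "play_rows", "kwargs": {"commands": [[-13,-1.4,26.5,0,-5.6,0],[-10,-1.4,27.5,0,-5.6,0],[-7.5,-1.4,28.5,0,-5.6,0],[-5,-1.4,29,0,-5.6,0],[-2,-1.4,29.5,0,-5.6,0]], "hand": 50}}

```text
time: 8.97
tool_pos: [0.5467, 0.0825, 0.2055]
tool_rot: [0.244, -0.075, 0.967, 0.019]
contact_force: [0.3, 0.8, -2.2]
gripper_width: 0.582
grasp_force: 0.0
```

Call:
{"fn": "play_rows", "kwargs": {"commands": [[1,-1.4,29.5,0,-5.6,0],[4,-1.4,29,0,-5.7,-0.2],[7,-1.4,28.5,0,-5.7,0],[0,0,0,0,0,0],[0,0,0,0,0,0]]}}

```text
time: 9.38
tool_pos: [0.5821, 0.0841, 0.1224]
tool_rot: [0.378, -0.073, 0.923, 0.03]
contact_force: [-0.5, 0.6, 0.1]
gripper_width: 0.583
grasp_force: 0.0
```

Run:
```python
from plan import *
from plant import imaging
p,R=cur(); print(st(p),R@[0,0,1],R.T@(W(98,-9.5,34+12)-p)*1000,manip.state()['joint_pos'],manip.state()['gripper_width'],manip.state()['contact_force'])
print(Ro.from_matrix(R.T@Rz(189.15,45)).as_rotvec(degrees=True))
f=imaging.grab_frame('wrist');g=imaging.grab_frame('side')
im=np.hstack([cv2.resize(f['image'],(480,360)),cv2.resize(g['image'][130:310,200:360],(320,360))]);cv2.imwrite('pics/w3.png',im[:,:,::-1])
```

```text
[  3.51331322  -9.10117782 122.37395145] [ 0.69242017  0.11018393 -0.71303142] [-13.82423642  -0.21560735 120.70508481] [-0.04884431 -0.29476308  2.28218442  0.36689805  0.41264615 -2.05735073] 0.582644981197778 [-0.54958442  0.63374387  0.13780398]
[-0.07640841 -0.48208591 -0.09539113]
```

View pics/w3.png

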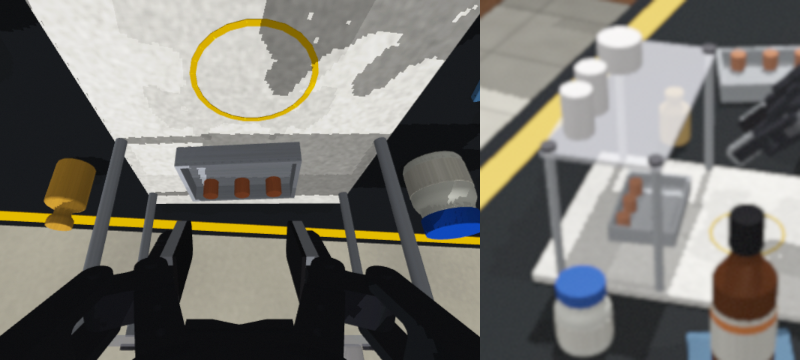

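Left: the tray is at (178–298,150–200), centred between the fingers (~240), and clear of the shelf. Right: the bottle stands on the tile. I advance along the tool axis.

Call:
{"fn": "play_rows", "kwargs": {"commands": [[-3,0,20,0,-0.3,0],[-2,0,25,0,-0.2,0],[0,0,25,0,0,0],[0,0,20,0,0,0],[0,0,15,0,0,0]]}}

```text
time: 9.9
tool_pos: [0.6659, 0.0958, 0.0595]
tool_rot: [0.388, -0.073, 0.918, 0.029]
contact_force: [-0.4, 0.1, -0.4]
gripper_width: 0.586
grasp_force: 0.0
```

Call:
{"fn": "play_rows", "kwargs": {"commands": [[0,0,5,0,0,0],[0,0,0,0,0,0],[0,0,0,0,0,0]]}}

```text
time: 10.15
tool_pos: [0.667, 0.0958, 0.0551]
tool_rot: [0.387, -0.073, 0.919, 0.029]
contact_force: [-0.3, 0.5, 0.3]
gripper_width: 0.584
grasp_force: 0.0
```

Run:
```python
from plan import *
from plant import imaging
p,R=cur(); print(st(p),R@[0,0,1],R.T@(W(98,-9.5,34)-p)*1000,manip.state()['joint_pos'],manip.state()['contact_force'])
f=imaging.grab_frame('wrist');g=imaging.grab_frame('side')
im=np.hstack([cv2.resize(f['image'][120:420,120:520],(480,360)),cv2.resize(g['image'][150:300,220:353],(320,360))]);cv2.imwrite('pics/w4.png',im[:,:,::-1])
```

```text
[ 89.16482978 -11.02765471  55.12054314] [ 0.70697903  0.10998683 -0.69862977] [ 8.93940929  1.60473741 21.07090609] [-0.01589591  0.06652654  2.1031353   0.59378138  0.21837259 -2.2763265 ] [-0.29246258  0.51380037  0.28090176]
```

View pics/w4.png

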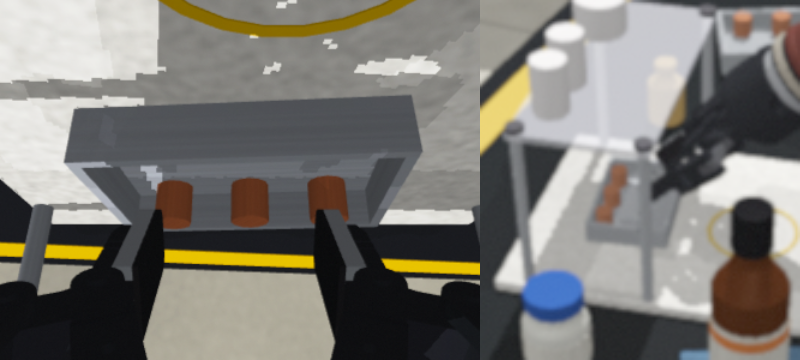

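The fingers straddle the tray's middle (fingers 150/330, tray 65–420 in the left crop) and nothing is touching. I continue slowly.

Call:
{"fn": "play_rows", "kwargs": {"commands": [[0,1,6,0,0,0],[0,0,6,0,0,0],[0,0,5,0,0,0],[0,0,4,0,0,0],[0,0,0,0,0,0]]}}

```text
time: 10.67
tool_pos: [0.6801, 0.0988, 0.0368]
tool_rot: [0.385, -0.072, 0.92, 0.029]
contact_force: [-0.1, -0.5, -0.3]
gripper_width: 0.586
grasp_force: 0.0
```

Call:
{"fn": "play_rows", "kwargs": {"commands": [[3,0,0,0,0,0],[2,0,0,0,0,0],[0,0,0,0,0,0]]}}

```text
time: 10.92
tool_pos: [0.6758, 0.0982, 0.0333]
tool_rot: [0.385, -0.072, 0.92, 0.029]
contact_force: [-0.8, -0.1, -0.4]
gripper_width: 0.584
grasp_force: 0.0
```

Run:
```python
from plan import *
p,R=cur(); s=manip.state(); print(st(p),R@[0,0,1],R.T@(W(98,-9.5,34)-p)*1000,s['joint_pos'],s['contact_force'])
d=R@[0,0,1];x=R@[1,0,0]
print('corner',st(p+.014*d+.011*x))
```

```text
[ 98.22503929 -10.07145713  33.26195965] [ 0.70379512  0.1094285  -0.70192438] [-0.36690627  0.56933542 -0.68054865] [-0.01039165  0.13217835  2.07877453  0.68374938  0.18586377 -2.36457135] [-0.80025803 -0.05991471 -0.41238214]
corner [100.47523582 -10.11036035  15.60027507]
```

Call:
{"fn": "play_rows", "kwargs": {"commands": [[0.7,0,0.7,0,0,0],[0.7,0,0.7,0,0,0],[0,0,0,0,0,0]]}}

```text
time: 11.17
tool_pos: [0.6765, 0.0981, 0.0321]
tool_rot: [0.386, -0.072, 0.919, 0.029]
contact_force: [0.5, -0.3, 0.4]
gripper_width: 0.585
grasp_force: 0.0
```

Call:
{"fn": "play_rows", "kwargs": {"commands": [[0.7,0,0.7,0,0,0],[0.7,0,0.7,0,0,0],[0,0,0,0,0,0]]}}

```text
time: 11.42
tool_pos: [0.6766, 0.0982, 0.03]
tool_rot: [0.385, -0.072, 0.919, 0.029]
contact_force: [-0.4, 0.3, -0.2]
gripper_width: 0.586
grasp_force: 0.0
```

Call:
{"fn": "play_rows", "kwargs": {"commands": [[2,0,-2,0,0,0],[2,0,-2,0,0,0],[2,0,-2,0,0,0],[2,0,-2,0,0,0],[2,0,-2,0,0,0]]}}

```text
time: 11.83
tool_pos: [0.6628, 0.0959, 0.0307]
tool_rot: [0.386, -0.072, 0.919, 0.029]
contact_force: [2.1, 0.8, 0.4]
gripper_width: 0.581
grasp_force: 0.9
```

Call:
{"fn": "play_rows", "kwargs": {"commands": [[3,0,-3,0,0,0],[3,0,-3,0,0,0],[3,0,-3,0,0,0],[3,0,-3,0,0,0],[3,0,-3,0,0,0]]}}

```text
time: 12.25
tool_pos: [0.6419, 0.0925, 0.0306]
tool_rot: [0.386, -0.072, 0.919, 0.029]
contact_force: [2.5, 0.2, 2.6]
gripper_width: 0.584
grasp_force: 1.9
```

Run:
```python
from plan import *
from plant import imaging
p,R=cur(); s=manip.state(); print(st(p),s['joint_pos'],s['contact_force'])
f=imaging.grab_frame('wrist')
cv2.imwrite('pics/w5.png',f['image'][:,:,::-1])
```

```text
[ 63.85597972 -10.30557493  30.64863164] [-0.02346121  0.06359192  2.16135284  0.77693905  0.17993165 -2.46725077] [2.49836752 0.16315001 2.60592133]
```

View pics/w5.png

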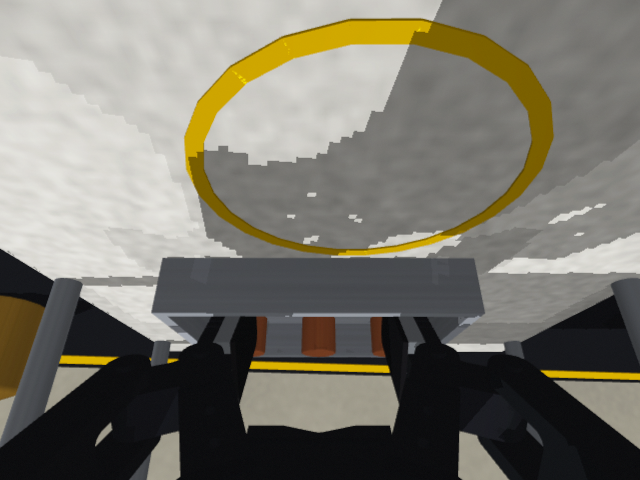

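The tray is following with its front wall square to the view and parallel to the gripper. I'll keep pulling and ease the tilt, to stay away from the wrist singularity.

Call:
{"fn": "play_rows", "kwargs": {"commands": [[4.3,0,-4.2,0,2,0],[4.4,0,-4.1,0,2,0],[4.6,0,-3.9,0,2,0],[4.7,0,-3.7,0,2,0],[4.8,0,-3.6,0,2,0]]}}

```text
time: 12.72
tool_pos: [0.6108, 0.0879, 0.0285]
tool_rot: [0.302, -0.074, 0.95, 0.023]
contact_force: [2.5, 0.2, 0.4]
gripper_width: 0.588
grasp_force: 0.7
```

Call:
{"fn": "play_rows", "kwargs": {"commands": [[4.9,0,-3.4,0,2,0],[5.1,0,-3.2,0,2,0],[5.2,0,-3.1,0,2,0],[5.3,0,-2.9,0,2,0],[5.4,0,-2.7,0,2,0]]}}

```text
time: 13.13
tool_pos: [0.5809, 0.0832, 0.0279]
tool_rot: [0.218, -0.076, 0.973, 0.016]
contact_force: [1.7, 0.1, 0.3]
gripper_width: 0.584
grasp_force: 0.7
```

Run:
```python
from plan import *
p,R=cur(); s=manip.state(); print(st(p),R@[0,0,1],s['joint_pos'],s['contact_force'],Ro.from_matrix(R.T@Rz(189.15,25)).as_rotvec(degrees=True))
```

```text
[ 2.14864812 -9.72465514 27.90149176] [ 0.42216842  0.0646828  -0.90420681] [-0.01737032 -0.01344366  2.12579995  0.12837561  0.59733812 -1.8348331 ] [1.67682371 0.05266901 0.25328196] [-0.18717258  0.28293489 -0.15320353]
```

Call:
{"fn": "play_rows", "kwargs": {"commands": [[6.3,0,-3.2,0,0,0],[8.2,0,-4,0,0,0],[9,0,-4.2,0,0,0],[9,0,-4.2,0,0,0],[9,0,-4.2,0,0,0]]}}

```text
time: 13.55
tool_pos: [0.5362, 0.0761, 0.0292]
tool_rot: [0.221, -0.076, 0.972, 0.016]
contact_force: [2.9, 1.3, 4.1]
gripper_width: 0.587
grasp_force: 2.0
```

Call:
{"fn": "play_rows", "kwargs": {"commands": [[9,0,-4.2,0,0,0],[9,0,-4.2,0,0,0],[9,0,-4.2,0,0,0],[6.3,0,-3,0,0,0],[3.6,0,-1.7,0,0,0]]}}

```text
time: 13.97
tool_pos: [0.4962, 0.0697, 0.0292]
tool_rot: [0.221, -0.076, 0.972, 0.016]
contact_force: [3.2, 0.4, 2.2]
gripper_width: 0.584
grasp_force: 1.9
```

Call:
{"fn": "play_rows", "kwargs": {"commands": [[1.8,0,-0.9,0,0,0],[0,0,0,0,0,0],[0,0,0,0,0,0]]}}

```text
time: 14.22
tool_pos: [0.4945, 0.0695, 0.0287]
tool_rot: [0.22, -0.076, 0.972, 0.016]
contact_force: [0.9, 0.2, 2.6]
gripper_width: 0.586
grasp_force: 1.6
```

Run:
```python
from plan import *
from plant import imaging
p,R=cur(); s=manip.state(); print(st(p),R@[0,0,1],s['joint_pos'],s['contact_force'])
f=imaging.grab_frame('wrist');f['state']=s;g=imaging.grab_frame('side');k=imaging.grab_frame('scene');pickle.dump((f,g,k),open('f3.pkl','wb'))
im=np.hstack([cv2.resize(f['image'],(480,360)),cv2.resize(g['image'][180:330,300:433],(320,360),interpolation=2)]);cv2.imwrite('pics/w6.png',im[:,:,::-1])
```

```text
[-85.27519318  -9.54614941  28.6531991 ] [ 0.42533673  0.06495234 -0.90270143] [-0.05772853 -0.25271697  2.33614125  0.15284661  0.62744997 -1.88914288] [0.90779094 0.17833227 2.60831188]
```

View pics/w6.png

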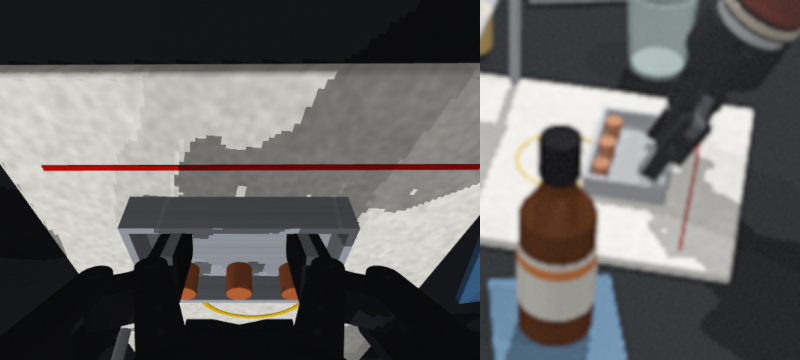

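The wrist view shows the tray front's bottom edge at row ~197 (of 360), square to the red line at row ~167. Next I measure the gap.

```bash
cat > gap.py <<'E'
from plan import *
def gap(f,lo=40,dbg=False):
    H=hsv(f);h,s,v=H[...,0],H[...,1],H[...,2]
    red=((h<8)|(h>172))&(s>100)&(v>60)
    b=max(blobs(red,80),key=lambda b:b[0][2]);ys,xs=np.nonzero(b[2])
    kl=np.polyfit(xs,ys,1);P=ray(f,np.c_[xs,ys],.010)[:,:2];m=P.mean(0)
    vt=np.linalg.svd(P-m,full_matrices=False)[2][0];yl=vt*np.sign(vt[1]);xl=np.array([yl[1],-yl[0]])
    print('line at station x',(np.array([ray(f,[c,np.polyval(kl,c)],.01)[0,:2] for c in(200,320,440)])-C)@xv*1e3,'yaw',np.degrees(np.arctan2(xl[1],xl[0])))
    c=np.array(range(190,455,5));r0=int(np.polyval(kl,320))+8
    g=cv2.GaussianBlur(v.astype(np.float32),(5,1),0)
    sat=np.abs(np.diff(g[r0:r0+lo+40],axis=0))
    for th in (85,95): 
        e=np.array([r0+np.argmax(g[r0:r0+lo+40,i]<th)-.3 for i in c]);k=np.polyfit(c,e,1)
        for _ in range(3):
            ok=np.abs(e-np.polyval(k,c))<2.5;k=np.polyfit(c[ok],e[ok],1)
        print(th,ok.sum(),[np.round((ray(f,[q,np.polyval(k,q)],.01)[0,:2]-m)@xl*1e3,1) for q in(175,320,465)],np.polyval(k,320))
    if dbg: print(v[r0-12:r0+60:2,[200,300,440]].T)
E
python3 - <<'E'
from gap import *
f,g,k=pickle.load(open('f3.pkl','rb'));gap(f,dbg=True)
E
```

```text
line at station x [-120.29294738 -120.30995189 -120.32691158] yaw 9.172718158243539
85 53 [np.float64(19.3), np.float64(19.6), np.float64(19.8)] 262.6622641509433
95 53 [np.float64(19.0), np.float64(19.2), np.float64(19.4)] 261.9264150943395
[[163 152 168 168 173 183 184 187 190 193 197 200 203 203 200 199 196 194
  192 190 186 103  68  70  69  68  67  68  70  69  69  70  68  69  68  69]
 [ 95 100 100 101 105 113 115 117 117 118 118 116 115 113 113 117 118 117
  118 116 114 107  67  66  66  67  68  69  67  68  68  68  67  66  67  68]
 [ 94 101 100 101 114 118 116 116 115 115 115 116 117 118 119 120 122 120
  116 114 116 116  66  68  68  67  67  68  65  66  67  66  66  66  66  68]]
```

Call:
{"fn": "play_rows", "kwargs": {"commands": [[4.5,0,-2.1,0,0,0],[4.5,0,-2.1,0,0,0],[3.6,0,-1.7,0,0,0],[2.7,0,-1.3,0,0,0],[1.3,0,-0.6,0,0,0]]}}

```text
time: 14.78
tool_pos: [0.4761, 0.0667, 0.0286]
tool_rot: [0.22, -0.076, 0.972, 0.016]
contact_force: [3.5, 0.1, 2.5]
gripper_width: 0.588
grasp_force: 1.8
```

Call:
{"fn": "play_rows", "kwargs": {"commands": [[0,0,0,0,0,0],[0,0,0,0,0,0],[0,0,0,0,0,0]]}}

```text
time: 15.03
tool_pos: [0.4761, 0.0667, 0.0283]
tool_rot: [0.22, -0.076, 0.972, 0.016]
contact_force: [1.4, -0.3, 2.0]
gripper_width: 0.587
grasp_force: 1.2
```

Run:
```python
from gap import *
from plant import imaging
s=manip.state();f=imaging.grab_frame('wrist');f['state']=s;pickle.dump(f,open('f4.pkl','wb'));print(st(s['tool_pos']),s['contact_force'])
H=hsv(f);h,sa,v=H[...,0],H[...,1],H[...,2]
red=((h<8)|(h>172))&(sa>100)&(v>60)
print([ (c,np.nonzero(red[:300,c])[0].tolist()) for c in (100,160,180,320,460,500)])
print(v[205:290:1,[140,250,320,440]].T.tolist())
```

```text
[-103.90072563   -9.38104847   28.25085551] [ 1.40580972 -0.25075919  2.00161432]
[(100, [260, 261, 262, 263, 264, 265]), (160, [259, 260, 261, 262, 263, 264, 265]), (180, [259, 260, 261, 262, 263]), (320, [259, 260, 261, 262, 263]), (460, [259, 260, 261, 262, 263]), (500, [259, 260, 261, 262, 263, 264])]
[[245, 244, 244, 242, 241, 240, 239, 238, 237, 238, 239, 240, 240, 242, 243, 244, 243, 243, 242, 241, 241, 241, 242, 242, 244, 243, 243, 242, 241, 241, 240, 240, 241, 242, 243, 243, 243, 243, 242, 242, 242, 242, 241, 241, 242, 241, 241, 242, 242, 242, 242, 242, 243, 236, 180, 175, 227, 227, 227, 226, 232, 242, 244, 243, 242, 241, 240, 241, 240, 240, 240, 241, 242, 243, 244, 246, 247, 247, 247, 246, 246, 246, 244, 243, 244], [151, 148, 147, 147, 145, 144, 146, 146, 146, 146, 144, 143, 143, 142, 143, 141, 143, 144, 145, 146, 147, 147, 148, 149, 151, 151, 151, 151, 151, 150, 148, 147, 147, 145, 143, 143, 144, 143, 144, 145, 146, 147, 149, 150, 153, 153, 153, 152, 150, 149, 147, 145, 147, 142, 124, 122, 131, 132, 122, 92, 91, 92, 91, 92, 92, 91, 91, 90, 92, 94, 92, 94, 92, 93, 95, 92, 93, 92, 91, 91, 92, 91, 91, 91, 93], [147, 150, 151, 153, 154, 154, 153, 152, 152, 152, 153, 153, 155, 157, 159, 158, 158, 158, 156, 156, 155, 154, 152, 151, 148, 147, 147, 146, 146, 147, 149, 152, 153, 155, 155, 156, 156, 157, 157, 156, 156, 192, 238, 238, 237, 236, 236, 236, 235, 235, 235, 236, 235, 221, 156, 198, 216, 198, 123, 92, 91, 90, 90, 91, 90, 90, 92, 90, 92, 92, 93, 91, 92, 93, 92, 93, 92, 91, 91, 89, 89, 88, 90, 90, 93], [157, 158, 158, 157, 155, 155, 153, 153, 150, 149, 148, 146, 146, 144, 143, 144, 147, 148, 148, 149, 151, 152, 151, 150, 149, 149, 148, 148, 148, 150, 149, 149, 152, 151, 153, 153, 154, 153, 152, 151, 152, 152, 154, 156, 158, 159, 160, 160, 161, 162, 162, 160, 160, 144, 114, 132, 134, 134, 124, 93, 91, 91, 91, 91, 90, 91, 92, 91, 91, 91, 89, 88, 88, 89, 89, 91, 91, 90, 89, 89, 87, 88, 89, 90, 91]]
```

The tray edge (row 263.3) lies on the line's centre (row 262.4), within ~0.5 mm and parallel. I free the fingers forward and up, then go back to upright.

Call:
{"fn": "play_rows", "kwargs": {"commands": [[-2.5,0,0,0,0,0],[-2.5,0,0,0,0,0],[-4.3,0,-9,0,0,0],[-4.3,0,-9,0,0,0],[-8.6,0,-18,0,0,0]]}}

```text
time: 15.5
tool_pos: [0.4781, 0.0677, 0.0673]
tool_rot: [0.216, -0.076, 0.973, 0.017]
contact_force: [-0.1, 0.3, 0.5]
gripper_width: 0.585
grasp_force: 0.0
```

Call:
{"fn": "play_rows", "kwargs": {"commands": [[-14,0,-32,0,0,0],[-14,0,-32,0,0,0],[-14,0,-32,0,5,0],[-11,0,-34,0,5,0],[-8,0,-36,0,5,0]], "hand": 85}}

```text
time: 15.92
tool_pos: [0.4726, 0.0667, 0.2487]
tool_rot: [0.088, -0.077, 0.993, 0.006]
contact_force: [0.9, 0.6, -0.4]
gripper_width: 0.996
grasp_force: 0.0
```

Call:
{"fn": "play_rows", "kwargs": {"commands": [[-5,0,-25,0,5,0],[-2,0,-15,0,5,0],[0,0,-10,0,0.2,0],[0,0,0,0,0,0],[0,0,0,0,0,0]]}}

```text
time: 16.33
tool_pos: [0.4743, 0.0671, 0.2971]
tool_rot: [0.002, -0.078, 0.997, -0.001]
contact_force: [0.4, -0.6, -0.8]
gripper_width: 0.995
grasp_force: 0.0
```

Run:
```python
from gap import *
from plant import imaging
s=manip.state();f=imaging.grab_frame('wrist');f['state']=s;g=imaging.grab_frame('side');k=imaging.grab_frame('scene');pickle.dump((f,g,k),open('f5.pkl','wb'))
p,R=cur();print(p,st(p),s['joint_pos'],R@[0,0,1]);print('err',Ro.from_matrix(R.T@Rz(188.8)).as_rotvec(degrees=True))
cv2.imwrite('pics/w7.png',f['image'][:,:,::-1])
```

```text
[0.47345264 0.06698777 0.29620179] [-106.48416689   -8.68972868  296.20178522] [-1.45354022e-02 -3.35161666e-01  1.87710104e+00 -9.80837552e-04
  1.59528640e+00 -1.74131167e+00] [ 0.00263244 -0.00109641 -0.99999593]
err [-0.08530924  0.13934735  0.12701821]
```

View pics/w7.png

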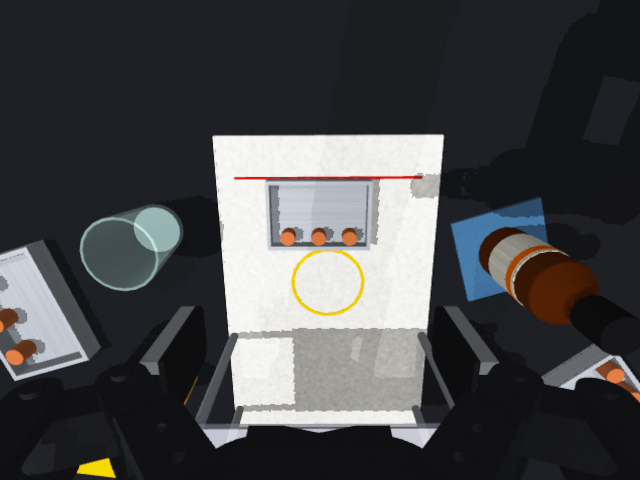

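The tray lies with its front on the red line, the bottle stands on the tile, and the ring (328,282) is free. I fetch the bottle.

Call:
{"fn": "play_rows", "kwargs": {"commands": [[-5,15,0,0,0,0],[-10,30,0,0,0,0],[-10,30,0,0,0,0],[-12,35,0,0,0,0],[-12,35,0,0,0,0]], "hand": 85}}

```text
time: 16.9
tool_pos: [0.4998, 0.2188, 0.2972]
tool_rot: [0.002, -0.077, 0.997, -0.001]
contact_force: [0.9, 0.2, 0.1]
gripper_width: 0.995
grasp_force: 0.0
```

Call:
{"fn": "play_rows", "kwargs": {"commands": [[-10,30,0,0,0,0],[-7,20,0,0,0,0],[-4,14,0,0,0,0],[0,0,0,0,0,0],[0,0,0,0,0,0]]}}

```text
time: 17.32
tool_pos: [0.511, 0.284, 0.2975]
tool_rot: [0.002, -0.078, 0.997, -0.001]
contact_force: [-0.4, -0.7, -0.0]
gripper_width: 0.995
grasp_force: 0.0
```

Call:
{"fn": "play_rows", "kwargs": {"commands": [[0,0,25,0,0.2,0],[0,0,35,0,0,0],[0,0,30,0,0,0],[0,0,20,0,0,0],[0,0,12,0,0,0]]}}

```text
time: 17.73
tool_pos: [0.5102, 0.2818, 0.1728]
tool_rot: [-0.001, -0.077, 0.997, -0.002]
contact_force: [-0.2, -0.6, -0.1]
gripper_width: 0.993
grasp_force: 0.0
```

Call:
{"fn": "play_rows", "kwargs": {"commands": [[0,0,6,0,0,0],[0,0,0,0,0,0],[0,0,0,0,0,0]]}}

```text
time: 17.98
tool_pos: [0.5127, 0.2839, 0.1719]
tool_rot: [0.002, -0.078, 0.997, -0.001]
contact_force: [0.5, 0.1, 0.6]
gripper_width: 0.994
grasp_force: 0.0
```

Call:
{"fn": "play_rows", "kwargs": {"commands": [[0,0,0,0,0,0],[0,0,0,0,0,0],[0,0,0,0,0,0],[0,0,0,0,0,0],[0,0,0,0,0,0]], "hand": 20}}

```text
time: 18.4
tool_pos: [0.5124, 0.2846, 0.1715]
tool_rot: [0.002, -0.078, 0.997, -0.0]
contact_force: [-0.8, 1.6, 3.1]
gripper_width: 0.354
grasp_force: 59.7
```

Call:
{"fn": "play_rows", "kwargs": {"commands": [[0,0,0,0,0,0],[0,0,0,0,0,0],[0,0,0,0,0,0],[0,0,0,0,0,0],[0,0,0,0,0,0]]}}

```text
time: 18.82
tool_pos: [0.5124, 0.2846, 0.1714]
tool_rot: [0.002, -0.078, 0.997, -0.0]
contact_force: [-0.3, 2.4, 5.7]
gripper_width: 0.358
grasp_force: 59.9
```

Call:
{"fn": "play_rows", "kwargs": {"commands": [[0,0,-4,0,0,0],[0,0,-9,0,0,0],[0,0,-12,0,0,0],[0,0,-10,0,0,0],[0,0,-5,0,0,0]]}}

```text
time: 19.23
tool_pos: [0.5125, 0.2843, 0.2125]
tool_rot: [0.002, -0.078, 0.997, -0.001]
contact_force: [0.2, -0.9, -4.4]
gripper_width: 0.357
grasp_force: 59.7
```

Call:
{"fn": "play_rows", "kwargs": {"commands": [[-1,-7,0,0,0,0],[-2,-13,0,0,0,0],[-3,-17,0,0,0,0],[-4,-20,0,0,0,0],[-4,-22,0,0,0,0]]}}

```text
time: 19.65
tool_pos: [0.5378, 0.2066, 0.2097]
tool_rot: [0.0, -0.078, 0.997, -0.001]
contact_force: [0.9, -0.4, -5.2]
gripper_width: 0.359
grasp_force: 59.8
```

Call:
{"fn": "play_rows", "kwargs": {"commands": [[-4,-22,0,0,0,0],[-4,-22,0,0,0,0],[-4,-22,0,0,0,0],[-4,-20,0,0,0,0],[-3,-16,0,0,0,0]]}}

```text
time: 20.07
tool_pos: [0.5725, 0.1076, 0.2099]
tool_rot: [0.0, -0.077, 0.997, -0.002]
contact_force: [0.4, 0.6, -3.5]
gripper_width: 0.36
grasp_force: 59.9
```

Call:
{"fn": "play_rows", "kwargs": {"commands": [[-2,-11,0,0,0,0],[-1,-6,0,0,0,0],[0,-2,0,0,0,0],[0,0,0,0,0,0],[0,0,0,0,0,0]]}}

```text
time: 20.48
tool_pos: [0.5782, 0.0927, 0.2107]
tool_rot: [0.001, -0.078, 0.997, -0.001]
contact_force: [-0.6, 0.4, -4.4]
gripper_width: 0.36
grasp_force: 59.9
```

Run:
```python
from gap import *
from plant import imaging
s=manip.state();f=imaging.grab_frame('wrist');f['state']=s;g=imaging.grab_frame('side');k=imaging.grab_frame('scene');pickle.dump((f,g,k),open('f6.pkl','wb'))
print(s['tool_pos'],s['contact_force'])
# bottle body in side view vs prediction: cylinder axis ends for bottom centre under tool
zb=s['tool_pos'][2]-.1654
print('bottom z',zb,'proj bottom',proj(g,np.r_[s['tool_pos'][:2],zb]),'ring',proj(g,np.r_[C,.01]))
im=np.hstack([cv2.resize(f['image'][60:360,120:520],(400,300)),cv2.resize(g['image'][150:300,270:470],(400,300),interpolation=2)]);cv2.imwrite('pics/w8.png',im[:,:,::-1])
H=hsv(g);m=(H[...,0]<16)&(H[...,1]>130)&(H[...,2]<140);m[:150]=0;m[300:]=0;m[:,:290]=0;m[:,:]&=(np.arange(640)<380)
b=max(blobs(m),key=lambda b:b[0][4]);print(b[0]); 
for r in range(b[0][1],b[0][1]+b[0][3],4): x=np.nonzero(b[2][r])[0]; print(r,x.min(),x.max(),end=' | ')
```

```text
[0.57815671 0.09272504 0.21074624] [-0.59524696  0.44730975 -4.4451479 ]
bottom z 0.04534624363257697 proj bottom [[333.82473703 233.28482193]] ring [[333.85348261 246.31053449]]
[322 178  28  29 661]
178 330 341 | 182 326 345 | 186 323 348 | 190 322 349 | 194 322 349 | 198 322 348 | 202 323 347 | 206 333 339 |
```

View pics/w8.png

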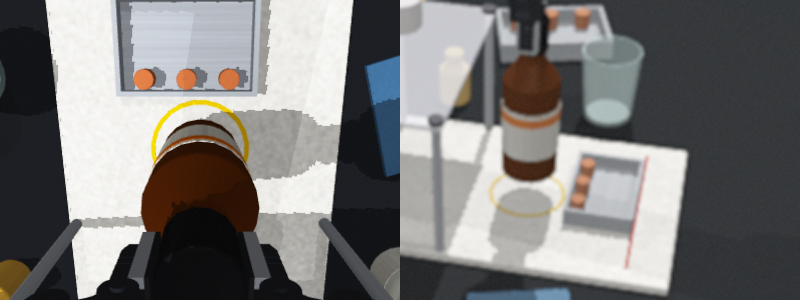

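Side view: the bottle hangs over the ring with its axis at column ~334, ring centre at column 333.9. It lines up, and the tray is clear of it. I lower it.

Call:
{"fn": "play_rows", "kwargs": {"commands": [[0,0,7,0,0,0],[0,0,9,0,0,0],[0,0,8,0,0,0],[0,0,4,0,0,0],[0,0,3,0,0,0]]}}

```text
time: 21.05
tool_pos: [0.5776, 0.0922, 0.178]
tool_rot: [-0.0, -0.078, 0.997, -0.001]
contact_force: [-0.1, -0.1, -4.7]
gripper_width: 0.357
grasp_force: 59.9
```

Call:
{"fn": "play_rows", "kwargs": {"commands": [[0,0,1,0,0,0],[0,0,1,0,0,0],[0,0,0.5,0,0,0],[0,0,0,0,0,0],[0,0,0,0,0,0]]}}

```text
time: 21.47
tool_pos: [0.5788, 0.0922, 0.1779]
tool_rot: [0.001, -0.078, 0.997, -0.001]
contact_force: [0.2, 0.5, -4.8]
gripper_width: 0.358
grasp_force: 59.9
```

Call:
{"fn": "play_rows", "kwargs": {"commands": [[0,0,1,0,0,0],[0,0,1,0,0,0],[0,0,0,0,0,0],[0,0,0,0,0,0]]}}

```text
time: 21.8
tool_pos: [0.5786, 0.0922, 0.1755]
tool_rot: [0.001, -0.078, 0.997, -0.001]
contact_force: [-0.3, -0.4, -4.2]
gripper_width: 0.354
grasp_force: 60.0
```

Call:
{"fn": "play_rows", "kwargs": {"commands": [[0,0,0.7,0,0,0],[0,0,0,0,0,0],[0,0,0,0,0,0]]}}

```text
time: 22.05
tool_pos: [0.5789, 0.0922, 0.1755]
tool_rot: [0.001, -0.078, 0.997, -0.001]
contact_force: [-1.2, 0.3, 0.0]
gripper_width: 0.357
grasp_force: 60.2
```

The bottle has touched down and the load is gone, so I release and retreat.

Call:
{"fn": "play_rows", "kwargs": {"commands": [[0,0,0,0,0,0],[0,0,0,0,0,0],[0,0,0,0,0,0],[0,0,0,0,0,0],[0,0,0,0,0,0]], "hand": 85}}

```text
time: 22.47
tool_pos: [0.5788, 0.0922, 0.175]
tool_rot: [0.001, -0.078, 0.997, -0.001]
contact_force: [-0.0, 0.1, 0.1]
gripper_width: 0.988
grasp_force: 0.0
```

Call:
{"fn": "play_rows", "kwargs": {"commands": [[0,0,-10,0,0,0],[0,0,-20,0,0,0],[0,0,-30,0,0,0],[0,0,-40,0,0,0],[0,0,-40,0,0,0]]}}

```text
time: 22.88
tool_pos: [0.5775, 0.0924, 0.316]
tool_rot: [0.0, -0.078, 0.997, -0.001]
contact_force: [1.7, -0.2, 0.9]
gripper_width: 0.996
grasp_force: 0.0
```

Call:
{"fn": "play_rows", "kwargs": {"commands": [[25,0,-10,0,0,0],[25,0,-10,0,0,0],[25,0,0,0,0,0],[15,0,0,0,0,0],[0,0,0,0,0,0]]}}

```text
time: 23.3
tool_pos: [0.4878, 0.0784, 0.3364]
tool_rot: [0.002, -0.078, 0.997, -0.001]
contact_force: [1.2, 0.2, 0.6]
gripper_width: 0.997
grasp_force: 0.0
```

Call:
{"fn": "play_rows", "kwargs": {"commands": [[0,0,0,0,0,0],[0,0,0,0,0,0],[0,0,0,0,0,0]]}}

```text
time: 23.55
tool_pos: [0.4899, 0.0786, 0.3345]
tool_rot: [0.001, -0.078, 0.997, -0.001]
contact_force: [-0.7, -0.4, 0.3]
gripper_width: 0.995
grasp_force: 0.0
```

Run:
```python
from gap import *
from plant import imaging
s=manip.state();f=imaging.grab_frame('wrist');f['state']=s;g=imaging.grab_frame('side');pickle.dump((f,g),open('f7.pkl','wb'))
print(s['tool_pos'],s['contact_force'])
H=hsv(f);h,sa,v=H[...,0],H[...,1],H[...,2]
red=((h<5)|(h>174))&(sa>150)&(v>100)&(np.arange(480)[:,None]<220)
b=max(blobs(red,30),key=lambda b:b[0][2]);print(b[0])
im=np.hstack([cv2.resize(f['image'][60:360,160:460],(500,500)),cv2.resize(g['image'][160:310,290:380],(300,500),interpolation=2)]);cv2.imwrite('pics/w9.png',im[:,:,::-1])
```

```text
[0.48990692 0.07855143 0.3344528 ] [-0.67323165 -0.40632462  0.26396083]
[233 158 174   2 274]
```

View pics/w9.png

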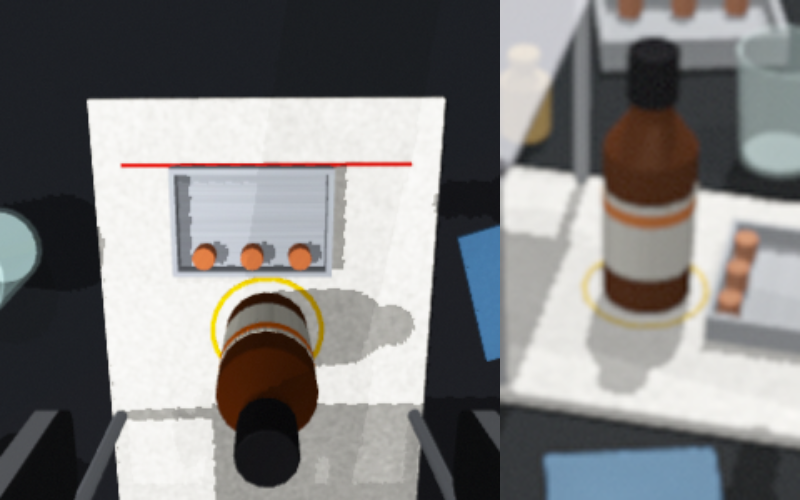

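The bottle stands upright and centred in the ring (near gap ~13 px ≈ 9.5 mm, about 10 mm expected). The tray front lies on the red line, and the arm is clear of everything. I hand in.

```bash
python3 -c "
from plant import manip
print(manip.job_done())"
```

```text
the job is handed in; nothing more can be done
None
```

Job handed in at about 24 s on the robot's clock, no verdict returned: by my last pictures the tray's front edge is within about 0.5 mm of the red line's centre, the bottle stands released and upright in its yellow ring, and I saw no sign of the beaker, weight or jar being touched, though I did not measure them.

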